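# Shoehorn out of the half-opening tray

### The arm

A 6-joint arm with a two-finger parallel gripper is mounted at the origin on the work surface. World frame = base frame: x ahead of the robot, y to its left, z up, the work surface at z = 0. Lengths are in m, angles in rad, forces in N, time in s.
With the tool pointing down it reaches from about 0.375 to 0.9 m from the base axis. Payload 3.1 kg.
Tool frame: the origin (TCP) lies midway between the tips of the shut fingers; the grasp point (between the pads) lies robot.grip_depth behind it (robot.grip_depth is the distance from the TCP to the grasp point, in m); z points along the fingers, y is the line along which they close (so a half turn about z gives the same grasp; the last joint's range is limited). The gripper opens to 87 mm and grips with 3 to 60 N. Pads are 19 mm wide; open, the fingers measure 117 mm over their backs; the gripper's body (75 mm by 190 mm) begins 51 mm behind the grasp point.
Start: joints at [-1.492, 0.527, 1.433, -0, 1.181, -0.178], TCP at [0.159, -0.604, 0.223] pointing down, gripper open.
Joint ranges: [-3.08, 3.08], [-0.75, 2.2], [0.22, 2.44], [-1.43, 4.57], [0, 2.65], [-2.85, 2.85]. Speed limits (rad/s): [2.79, 2.79, 3.14, 3.14, 3.14, 3.14].

### API

Orientations are given as a unit quaternion [x, y, z, w].
In Python, from rig import robot gives the robot as it stands.
- The arm moves only by the tool hand_motion, called after ">>>" in YAML: its name, and indented under it one key for each argument. Schema: {"type":"object","properties":{"offsets":{"type":"array","items":{"type":"object","properties":{"d":{"type":"array","items":{"type":"number"},"minItems":3,"maxItems":3},"twist":{"type":"number"}},"additionalProperties":false},"minItems":1,"maxItems":20},"aperture":{"type":"number"},"grip_n":{"type":"number"},"only":{"type":"string"},"quiet":{"type":"boolean"},"lines":{"type":"string"}},"required":["offsets"],"additionalProperties":false}. offsets is a list of rows, 1 to 20 of them, each an object with the fields d (a list: dx, dy, dz in m), twist (a turn about the tool's z in rad); a field left out counts as zero; each row shifts and turns the commanded pose from where the row before left it, along the tool's axes as they then stand; what a row does not reach is not made up. A row lasts 1/12 s, in which the tool goes at most 0.0417 m and 0.125 rad, less where a joint would pass 70% of its speed; a pose out of reach is approached as far as the arm can. aperture is the finger opening in m, set as the call begins (left out keeps the last). The fingers move at their own pace and stop on an object; grip_n is the grip in N (left out, the last holds). Time passes only in rows, so rows that do not move let the fingers close. The tool returns the time, the measured TCP pose, the force, the opening and the grip force at its end. only (a regular expression) keeps the lines of the reply that match it, lines (a string "A,B") keeps lines A to B, and quiet returns only ok. Input that does not fit is refused with a message, and nothing moves.
- robot.get_obs(): the state, without advancing time (a new reading comes with each control period).
- robot.camera(name): name is "scene" or "top" or "wrist"; returns a dict with "img" (420x560x3 uint8, red, green, blue), "fx", "fy", "cx", "cy" (pixels), "xyz" and "attitude" of the camera in the world. Camera axes: x right, y down, z forward; pixel columns grow to the right and rows downward; lengths in m; the calibration is good to about 2 mm. A picture is of the moment at which its call begins. There is no depth.
- robot.hand_in(): hands the job in; it is judged then, once.
The state is a dict: "time": time; "q": joint angles; "joint_velocities": joint speeds; "joint_torque": joint torques, N m; "position": TCP position; "tool_rot": TCP orientation; "ft_force": force on the tool from outside, world axes, zero at the start; "moment": the same for the moment, N m; "grip_width": finger opening in m; "grip_force": force on a finger pad.
Only numpy, scipy, OpenCV 4.12 (cv2) and the standard library are available. Lean on these libraries where they do the work, as an engineer would, in place of code of your own. Each camera call takes 0.05 s, during which the arm holds its last target. There are 200 camera calls.

### The job

Pull the beige tray out from under the ledge as far as it goes. It stops half way, so tilt the long wooden shoehorn inside it, handle end up, and draw it out slantwise between the tray's front panel and the ledge. Finish while holding the shoehorn still in the gripper, all of it at least 5 cm higher than the ledge's top; leave the tray pulled out and the things on the ledge where they stand.

Things in the scene. Friction and masses are not known exactly. Their poses are not given: they have to be found in the camera images.
- ledge: Fixed mahogany ledge on the wardrobe top: board 310 (x) x 400 (y) x 20 mm, underside at z 78, top at z 98 mm, on side cheeks. Origin on the wardrobe top (z = 0) right under the middle of the board's front edge; its x axis points from that edge back under the ledge, to the robot's right (world -y, within 10 degrees). Carries the tray, which slides out along its -x.
- ledge_edge (a point): Middle of the board's front edge, at the top of the board (z 98 mm), 20 mm above its underside.
- tray (a joint): How far the beige tray is pulled out, in m: 0 shut, 0.15 its stop; slides along the ledge's -x with about 2 N friction, stays where left, starts nearly shut. Inside 196 mm wide, 281 mm long, floor's upper side at z 8 mm; side and back walls end at z 60 mm.
- tray_handle (a point): Middle of the tray's white handle bar: a round bar 10 mm thick along the ledge's y, 80 mm long, at z 62 mm, its axis 42 mm in front of the front panel's outer face (free gap 37 mm). Moves with the tray. Can be pinched from above with the fingers closing along the ledge's x.
- tray_fascia_top (a point): Middle of the top edge of the tray's front panel (6 mm thick, 222 mm wide, taller than the other walls: top at z 90 mm). Moves with the tray. The panel's inner face is 7 mm in front of the board's front edge when shut, so at the stop the opening between panel and board is 157 mm long.
- shoehorn: Wooden shoehorn, 240 mm long along its x, about 90 g, loose on the tray floor, roughly along the ledge's x: handle at the front panel, blade (+x) under the ledge. Handle: pale bar 22 wide (y) x 24 mm high (z), x 8 to 113 mm, red cap x 0 to 8. Origin on its underside at the handle's outer end (z 8 mm in the tray); centre of mass near x 89 mm. Rides along when the tray is pulled gently.
- horn_handle_end (a point): Outer end of the shoehorn's handle (x 0, 12 mm above the underside).
- horn_blade_end (a point): Tip of the shoehorn's blade (x 240 mm, 2.5 mm above the underside). The blade is 40 mm wide and 5 to 9 mm thick, x 140 to 240 mm; the neck before it is 28 mm wide and 10 mm high.
- earring_stand: Bystander: clear acrylic earring stand on the ledge, base 60 x 90 mm, 120 mm tall, cross bars along its y. Origin at the centre of its underside.
- incense_holder: Bystander: small blue ceramic incense holder on the ledge, 72 mm across, 32 mm tall. Origin at the centre of its underside.
- hanger_hook: Bystander: wooden coat-hanger piece 50 x 90 x 20 mm with an upright steel hook, 90 mm tall in all, on the ledge. Origin at the centre of its underside.
- peg1: Bystander: orange plastic clothes peg lying on the ledge, 72 x 14 x 10 mm, long along its x. Origin at the centre of its underside.
- peg2: Bystander: orange plastic clothes peg lying on the ledge, 72 x 14 x 10 mm, long along its x. Origin at the centre of its underside.
- peg3: Bystander: orange plastic clothes peg lying on the ledge, 72 x 14 x 10 mm, long along its x. Origin at the centre of its underside.

How it is judged:
By the outcome, as a careful person would: the job done as asked, in the order asked, and still so for the second after the job is handed in, while the arm keeps its last pose, push and grip.
It also fails if it takes over 51 s, if anything falls off the work surface, if the arm or the gripper's body presses on something with over 40 N, if the wrist force passes 120 N, or if a joint passes its speed limit or range.

## Working session

There is one attempt and no reset: what is moved stays moved. The work goes in short steps, Python scripts to look and compute and a tool call to move; the robot and the scene stay as the last step left them, time stands still between calls to the robot, and variables do not carry over. Pictures are saved under pics/ and viewed, at most 10 in all, crops included, and the job is handed in when it is done.

```bash
ls; mkdir -p pics; cat > h.py <<'E'
import numpy as np,cv2
from scipy.spatial.transform import Rotation as R
from rig import robot
def snap(n,f):
    c=robot.camera(n); cv2.imwrite(f'pics/{f}.png',c['img'][...,::-1]); 
    np.savez(f'pics/{f}.npz',**{k:np.array(v) for k,v in c.items()}); return c
def ld(f): return dict(np.load(f'pics/{f}.npz'))
def rot(c):
    a=np.array(c['attitude']); return a if a.shape==(3,3) else R.from_quat(a).as_matrix()
def ray(c,u,v):
    d=rot(c)@np.array([(u-c['cx'])/c['fx'],(v-c['cy'])/c['fy'],1]); return np.array(c['xyz']),d/np.linalg.norm(d)
def atz(c,u,v,z):
    o,d=ray(c,u,v); return o+d*(z-o[2])/d[2]
def tri(*obs):
    A=0;b=0
    for c,u,v in obs:
        o,d=ray(c,u,v); P=np.eye(3)-np.outer(d,d); A=A+P; b=b+P@o
    return np.linalg.solve(A,b)
def proj(c,p):
    q=rot(c).T@(np.array(p)-c['xyz']); return c['cx']+c['fx']*q[0]/q[2],c['cy']+c['fy']*q[1]/q[2]
E
python3 - <<'E'
from h import *
ims=[]
for n in ['scene','top','wrist']:
    c=snap(n,n+'0'); print(n,c['fx'],c['fy'],c['cx'],c['cy'],c['xyz'],c['attitude'])
    ims.append(c['img'])
print(robot.get_obs(),robot.grip_depth)
z=np.zeros((420,560,3),np.uint8)
m=np.vstack([np.hstack(ims[:2]),np.hstack([ims[2],z])])
cv2.imwrite('pics/m0.png',cv2.resize(m,(800,600))[...,::-1])
E
```

```text
pics
rig.py
scene 411.27154520704573 411.27154520704573 281.59083561026614 211.13392141050127 [0.79229263 0.20114697 0.71657011] [ 0.38710116  0.88668594 -0.22999077 -0.10509511]
top 382.6611744003364 382.6611744003364 278.1904988118157 212.59249425263098 [ 0.47391755 -0.03323192  0.79087422] [ 0.71315618 -0.69800705  0.0500266  -0.04113109]
wrist 307.2648921877923 307.2648921877923 275.46569040661075 207.03841288316167 [ 0.23878741 -0.58520307  0.38564906] [ 0.78313508 -0.60318897 -0.09297083  0.11924318]
{'time': 0.15, 'q': array([-1.49150386e+00,  5.28292792e-01,  1.43358533e+00,  1.08709962e-05,
        1.18141390e+00, -1.78505985e-01]), 'joint_velocities': array([-0.00216465, -0.00255894, -0.00161344, -0.00035215, -0.00214296,
        0.00079189]), 'joint_torque': array([ 7.64322012e-04, -4.40429342e+01, -1.76841313e+01,  6.33823802e-02,
        5.52455883e-02, -1.01869557e-04]), 'position': array([ 0.15932847, -0.60377664,  0.22177896]), 'tool_rot': array([ 9.91703899e-01,  1.28540480e-01,  4.71535389e-05, -8.48391002e-04]), 'ft_force': array([ 0.58289494, -0.31716143, -0.20036119]), 'moment': array([ 0.01748318,  0.01352861, -0.00951178]), 'grip_force': 0.0, 'grip_width': 0.08676829755514244} 0.0187
```

View pics/m0.png

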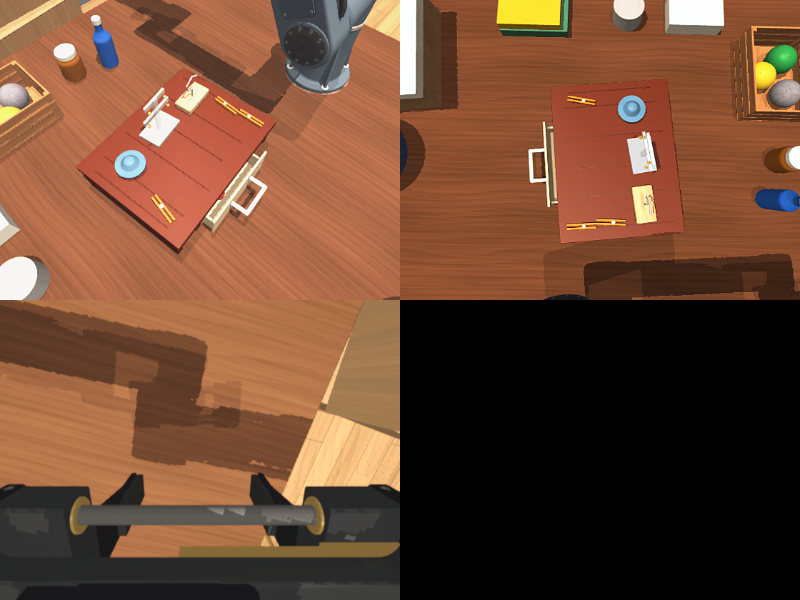

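The picture shows the ledge right of centre in the top view. The handle is near montage (537,165), and the front edge runs from about (551,86) to (560,243). Next I'll enlarge the tray front in both views.

```bash
python3 - <<'E'
from h import *
t=ld('top0')['img'][100:350,170:290]; s=ld('scene0')['img'][190:360,260:400]
a=cv2.resize(t,None,fx=2.4,fy=2.4,interpolation=2); b=cv2.resize(s,None,fx=3.5,fy=3.5,interpolation=2)
m=np.zeros((600,790,3),np.uint8); m[:600,:288]=a; m[:595,295:785]=b
cv2.imwrite('pics/c0.png',m[...,::-1])
E
```

```text
(no output)
```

View pics/c0.png

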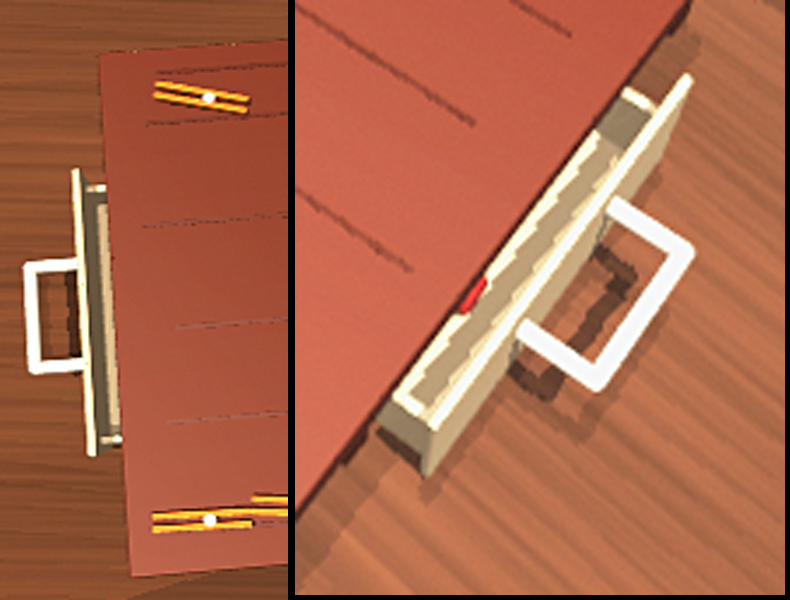

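Handle bar: crop-top (30,268)–(37,368), crop-scene (685,250)–(597,381). The panel top ends are at (76,170) and (92,455) in top, and at (688,80) and (433,422) in scene. A red cap is visible in scene at (473,297).

```bash
python3 - <<'E'
from h import *
t=ld('top0');s=ld('scene0')
T=lambda x,y:(t,170+x/2.4,100+y/2.4); S=lambda x,y:(s,260+(x-295)/3.5,190+y/3.5)
for n,a,b in [('hA',(30,266),(597,381)),('hA2',(30,266),(687,250)),('hB2',(37,368),(597,381)),('hB',(37,368),(687,250)),
  ('fA',(76,170),(433,422)),('fB',(92,455),(688,80))]:
    print(n,tri(T(*a),S(*b)))
for p in [(99,55),(132,577)]: print('edge',atz(*T(*p),.098))
print('hbar z62',atz(*T(30,266),.062),atz(*T(37,368),.062),'fascia',atz(*T(76,170),.09),atz(*T(92,455),.09))
print('cap',atz(*S(473,297),.03))
E
```

```text
hA [0.5674471  0.14347904 0.05981487]
hA2 [0.54576698 0.13192412 0.16908503]
hB2 [ 0.50336414  0.14794816 -0.08108859]
hB [0.4860287  0.1343767  0.05972245]
fA [0.64053279 0.10460388 0.08739359]
fB [0.42187317 0.08307457 0.08377821]
edge [0.73090374 0.08817884 0.098     ]
edge [0.33669394 0.04723758 0.098     ]
hbar z62 [0.56786671 0.14187194 0.062     ] [0.48708984 0.1321259  0.062     ] fascia [0.64038785 0.10343334 0.09      ] [0.42275292 0.08142414 0.09      ]
cap [0.56485302 0.06917896 0.03      ]
```

>>> hand_motion:
  offsets:
    - {"d": [0,0,-0.02],"twist": 0.039}
    - {"d": [0,0,-0.02],"twist": 0.039}
    - {"d": [0,0,-0.02],"twist": 0.039}
    - {"d": [0,0,-0.02],"twist": 0.039}
    - {"d": [0.02,-0.03,0]}
    - {"d": [0.02,-0.03,0]}
    - {"d": [0.02,-0.03,0]}
    - {"d": [0.02,-0.03,0]}
    - {"d": [0.02,-0.03,0]}
    - {"d": [0.02,-0.03,0]}
    - {"d": [0.02,-0.03,0]}
    - {"d": [0.02,-0.03,0]}
    - {"d": [0.02,-0.03,0]}
    - {"d": [0.02,-0.03,0]}
    - {"d": [0.02,-0.03,0]}
    - {"d": [0.02,-0.03,0]}
    - {"d": [0.02,-0.03,0]}
    - {"d": [0.02,-0.03,0]}
    - {"d": [0.02,-0.03,0]}
    - {"d": [0.02,-0.03,0]}
  aperture: 0.036

```text
time: 1.82
position: [0.4292, -0.0925, 0.3025]
tool_rot: [0.999, 0.051, -0.0, 0.0]
ft_force: [0.8, -0.7, -1.1]
grip_width: 0.0362
grip_force: 0.0
```

>>> hand_motion:
  offsets:
    - {"d": [0.02,-0.03,0]}
    - {"d": [0.02,-0.03,0]}
    - {"d": [0.02,-0.03,0]}
    - {"d": [0.02,-0.03,0]}
    - {"d": [0.02,-0.03,0]}
    - {"d": [0.02,-0.031,0]}
    - {"d": [0,-0.02,0]}
    - {}
    - {}

```text
time: 2.57
position: [0.5273, 0.1187, 0.302]
tool_rot: [0.999, 0.052, -0.001, 0.0]
ft_force: [0.2, 0.1, 0.5]
grip_width: 0.0359
grip_force: 0.0
```

```bash
python3 - <<'E'
from h import *
c=snap('wrist','w1'); print(c['xyz'],proj(c,[.527,.138,.061]))
E
```

```text
[0.60925738 0.12510816 0.46583625] (np.float64(259.232226912127), np.float64(173.36748934190445))
```

View pics/w1.png

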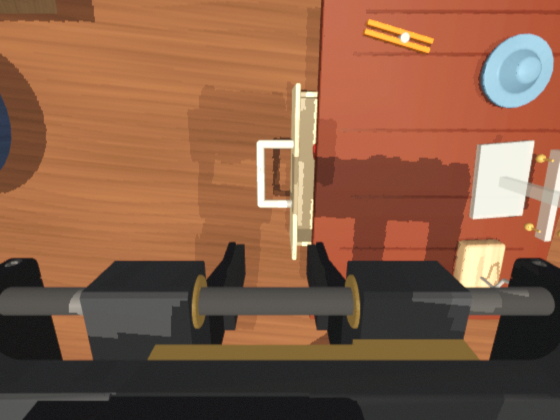

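The bar's middle is at pixel (260.5,173.5), as predicted (259,173). Now descend and grip it.

>>> hand_motion:
  offsets:
    - {"d": [0.002,-0.020,0.02]}
    - {"d": [0,0,0.03]}
    - {"d": [0,0,0.03]}
    - {"d": [0,0,0.03]}
    - {"d": [0,0,0.03]}
    - {"d": [0,0,0.03]}
    - {"d": [0,0,0.03]}
    - {"d": [0,0,0.025]}
    - {"d": [0,0,0.02]}
    - {"d": [0,0,0.012]}
    - {}
    - {}

```text
time: 3.62
position: [0.5276, 0.1366, 0.0453]
tool_rot: [0.999, 0.05, -0.001, 0.0]
ft_force: [-0.5, 0.0, 0.6]
grip_width: 0.0362
grip_force: 0.0
```

>>> hand_motion:
  offsets:
    - {}
    - {}
    - {}
    - {}
    - {}
    - {}
  aperture: 0
  grip_n: 20

```text
time: 4.12
position: [0.5282, 0.1381, 0.0462]
tool_rot: [0.999, 0.051, 0.001, -0.0]
ft_force: [-0.9, 0.1, 4.0]
grip_width: 0.009
grip_force: 20.0
```

>>> hand_motion:
  offsets:
    - {"d": [0,-0.002,0]}
    - {"d": [0,-0.004,0]}
    - {"d": [0,-0.006,0]}
    - {"d": [0,-0.008,0]}
    - {"d": [0,-0.008,0]}
    - {"d": [0,-0.009,0]}
    - {"d": [0,-0.009,0]}
    - {"d": [0,-0.009,0]}
    - {"d": [0,-0.009,0]}
    - {"d": [0,-0.009,0]}
    - {"d": [0,-0.009,0]}
    - {"d": [0,-0.009,0]}
    - {"d": [0,-0.009,0]}
    - {"d": [0,-0.008,0]}
    - {"d": [0,-0.007,0]}
    - {"d": [0,-0.006,0]}
    - {"d": [0,-0.004,0]}
    - {"d": [0,-0.002,0]}
    - {}

```text
time: 5.7
position: [0.5153, 0.2651, 0.0462]
tool_rot: [0.999, 0.051, 0.001, -0.0]
ft_force: [-0.2, 0.9, 5.8]
grip_width: 0.0092
grip_force: 20.0
```

>>> hand_motion:
  offsets:
    - {"d": [0,-0.002,0]}
    - {"d": [0,-0.002,0]}
    - {"d": [0,-0.002,0]}
    - {"d": [0,-0.002,0]}
    - {"d": [0,-0.001,0]}
    - {}
    - {}

```text
time: 6.28
position: [0.5144, 0.2736, 0.0462]
tool_rot: [0.999, 0.051, 0.001, -0.0]
ft_force: [-0.0, -1.5, 5.2]
grip_width: 0.0092
grip_force: 20.0
```

>>> hand_motion:
  offsets:
    - {"d": [0,-0.0015,0]}
    - {"d": [0,-0.0015,0]}
    - {"d": [0,-0.0015,0]}
    - {"d": [0,-0.0015,0]}
    - {}
    - {}

```text
time: 6.78
position: [0.5142, 0.2749, 0.0462]
tool_rot: [0.999, 0.053, -0.0, 0.004]
ft_force: [1.4, -15.9, 6.3]
grip_width: 0.0093
grip_force: 20.0
```

>>> hand_motion:
  offsets:
    - {"d": [0,0.002,0]}
    - {"d": [0,0.002,0]}
    - {}

```text
time: 7.03
position: [0.5143, 0.2748, 0.0462]
tool_rot: [0.999, 0.051, 0.0, 0.0]
ft_force: [0.7, -2.9, 4.9]
grip_width: 0.009
grip_force: 20.0
```

>>> hand_motion:
  offsets:
    - {}
    - {}
    - {}
    - {"d": [0,0,-0.01]}
    - {"d": [0,0,-0.02]}
    - {"d": [0,0,-0.03]}
    - {"d": [0,0,-0.03]}
    - {"d": [0,0,-0.03]}
    - {"d": [0,0,-0.03]}
    - {"d": [0,0,-0.03]}
    - {"d": [0,0,-0.03]}
    - {"d": [0,0,-0.03]}
    - {"d": [0,0,-0.02]}
    - {}
  aperture: 0.036

```text
time: 8.2
position: [0.5162, 0.2764, 0.3116]
tool_rot: [0.999, 0.051, 0.005, -0.002]
ft_force: [0.2, 0.3, 1.8]
grip_width: 0.0361
grip_force: 0.0
```

```bash
python3 - <<'E'
from h import *
t=snap('top','t2')['img'][120:330,130:270];c=snap('wrist','w2')['img'];s=snap('scene','s2')['img'][190:400,280:440]
m=np.zeros((600,800,3),np.uint8); m[:420,:280]=cv2.resize(t,(280,420),interpolation=2);m[:420,290:610]=cv2.resize(s,(320,420),interpolation=2)
cv2.imwrite('pics/m2.png',m[:420,:615,::-1])
E
```

```text
(no output)
```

View pics/m2.png

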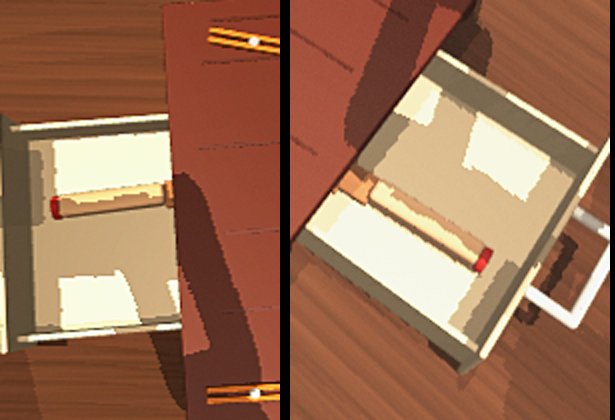

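View pics/w2.png

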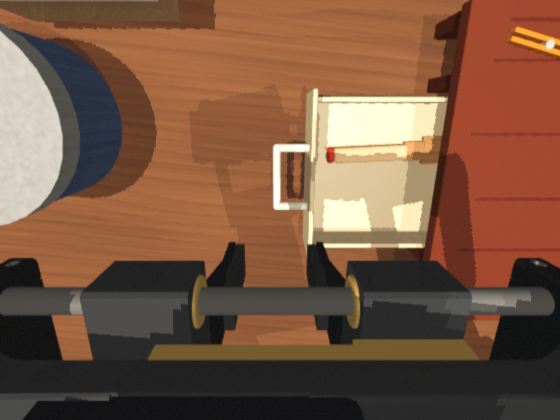

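Cap end: top crop (54,207), scene crop (486,257), wrist (328,154). Handle/neck junction: top (165,193), scene (372,188), wrist (407,149). Panel inner top edge: about (8,233) in the top crop.

```bash
python3 - <<'E'
from h import *
t=ld('t2');s=ld('s2');w=ld('w2')
T=lambda x,y:(t,130+x/2,120+y/2); S=lambda x,y:(s,280+(x-290)/2,190+y/2); W=lambda x,y:(w,x,y)
for n,a,b,c in [('cap',(54,207),(486,257),(328,154)),('junc',(165,193),(372,188),(407,149))]:
    print(n,tri(T(*a),S(*b)),tri(T(*a),W(*c)),tri(S(*b),W(*c)),tri(T(*a),S(*b),W(*c)), atz(*T(*a),.032),atz(*S(*b),.032),atz(*W(*c),.032))
lx=np.array([.1025,-.9947]);
for n,p in [('fasc',T(6,233)),('fascW',W(317,170))]:
    q=atz(*p,.09)[:2]; print(n,q,(q-[.534,.068])@lx)
for n,p in [('edge',T(165,0)),('edge',T(184,400))]:
    q=atz(*p,.098)[:2]; print(n,q,(q-[.534,.068])@lx)
E
```

```text
cap [0.54548202 0.20109927 0.0248339 ] [0.54625134 0.20060612 0.0236603 ] [0.54724161 0.20184571 0.03118541] [0.54590936 0.20096177 0.02526122] [0.54527295 0.19814701 0.032     ] [0.54750177 0.20180721 0.032     ] [0.54735943 0.20203237 0.032     ]
junc [0.56272879 0.09119957 0.02047771] [0.56389939 0.08947209 0.02583452] [0.56648407 0.09330395 0.0345367 ] [0.56393371 0.0904514  0.02535446] [0.561689   0.08892406 0.032     ] [0.5662264  0.09342311 0.032     ] [0.56579573 0.0916266  0.032     ]
fasc [0.5150846  0.22255194] -0.15567164578785017
fascW [0.53250844 0.22323193] -0.15456208829532925
edge [0.73666336 0.08607998] 0.002788841788071546
edge [0.37128047 0.053835  ] -0.0025888310543125694
```

>>> hand_motion:
  offsets:
    - {"twist": -0.117}
    - {"twist": -0.117}
    - {"twist": -0.117}
    - {"twist": -0.117}
    - {"twist": -0.117}
    - {"twist": -0.117}
    - {"twist": -0.117}
    - {"twist": -0.117}
    - {"twist": -0.117}
    - {"twist": -0.117}
    - {"twist": -0.117}
    - {"twist": -0.117}
    - {"twist": -0.117}
    - {"twist": -0.117}
    - {}
  aperture: 0.05

```text
time: 9.6
position: [0.5125, 0.2749, 0.3032]
tool_rot: [0.644, 0.765, -0.002, -0.001]
ft_force: [-0.5, -0.5, -0.7]
grip_width: 0.05
grip_force: 0.0
```

>>> hand_motion:
  offsets:
    - {"d": [-0.0215,0.0033,0.02]}
    - {"d": [-0.0215,0.0033,0.02]}
    - {"d": [-0.0215,0.0033,0.02]}
    - {"d": [-0.0215,0.0033,0.02]}
    - {"d": [-0.0215,0.0033,0.02]}
    - {}
    - {}

```text
time: 10.18
position: [0.5468, 0.1711, 0.2032]
tool_rot: [0.647, 0.763, -0.002, -0.002]
ft_force: [0.4, 1.4, 0.1]
grip_width: 0.0499
grip_force: 0.0
```

```bash
python3 - <<'E'
from h import *
c=snap('wrist','w3');o=robot.get_obs()
M=R.from_quat(o['tool_rot']).as_matrix();print(M.round(4))
for p in ([.546,.2005,.03],[.5645,.0915,.03],[.5507,.173,.03]):print(proj(c,p))
E
```

```text
[[-1.653e-01  9.862e-01 -2.800e-03]
 [ 9.863e-01  1.653e-01  3.000e-04]
 [ 8.000e-04 -2.700e-03 -1.000e+00]]
(np.float64(280.7839712074264), np.float64(159.72270589503847))
(np.float64(280.6568901785828), np.float64(251.55225287545835))
(np.float64(280.7781802063259), np.float64(184.55149860263035))
```

View pics/w3.png

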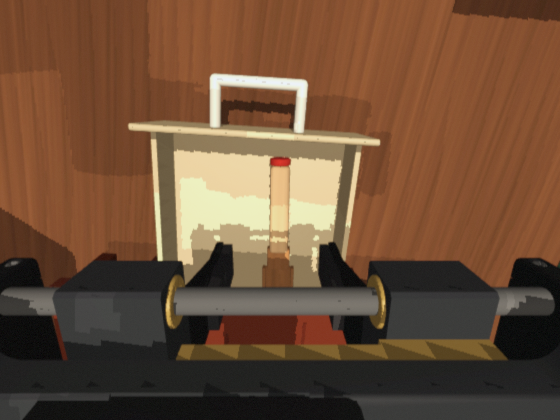

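The cap is at (280,159), matching the prediction, and the horn lies vertical in the image, so the gripper is aligned. Descend.

>>> hand_motion:
  offsets:
    - {"d": [0.0012,0.0042,0.02]}
    - {"d": [0,0,0.025]}
    - {"d": [0,0,0.025]}
    - {"d": [0,0,0.025]}
    - {"d": [0,0,0.02]}
    - {"d": [0,0,0.02]}
    - {"d": [0,0,0.015]}
    - {"d": [0,0,0.015]}
    - {"d": [0,0,0.01]}
    - {"d": [0,0,0.01]}
    - {"d": [0,0,0.005]}
    - {}
    - {}

```text
time: 11.32
position: [0.5524, 0.1742, 0.0159]
tool_rot: [0.645, 0.764, 0.0, 0.0]
ft_force: [0.7, -0.6, 0.0]
grip_width: 0.05
grip_force: 0.0
```

>>> hand_motion:
  offsets:
    - {}
    - {}
    - {}
    - {}
    - {}
    - {}
  aperture: 0
  grip_n: 5

```text
time: 11.82
position: [0.5519, 0.1739, 0.0158]
tool_rot: [0.645, 0.764, -0.0, -0.0]
ft_force: [-0.5, -0.1, 2.0]
grip_width: 0.0222
grip_force: 4.9
```

>>> hand_motion:
  offsets:
    - {"d": [0,0,-0.003]}
    - {"d": [0,0,-0.005]}
    - {"d": [0,0,-0.006]}
    - {"d": [0,0,-0.006]}
    - {"d": [0,0,-0.006]}
    - {"d": [0,0,-0.006]}
    - {"d": [0,0,-0.006]}
    - {"d": [0,0,-0.006]}
    - {"d": [0,0,-0.006]}
    - {}
    - {}

```text
time: 12.73
position: [0.5524, 0.174, 0.0661]
tool_rot: [0.645, 0.764, 0.0, 0.0]
ft_force: [-0.1, 0.5, -1.1]
grip_width: 0.0223
grip_force: 5.0
```

```bash
python3 - <<'E'
from h import *
a=snap('scene','s4')['img'][190:400,280:440];b=snap('wrist','w4')['img']
m=np.zeros((420,880,3),np.uint8); m[:,:320]=cv2.resize(a,(320,420),interpolation=2); m[:,320:]=b
cv2.imwrite('pics/m4.png',m[:,:800,::-1])
E
```

```text
(no output)
```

View pics/m4.png

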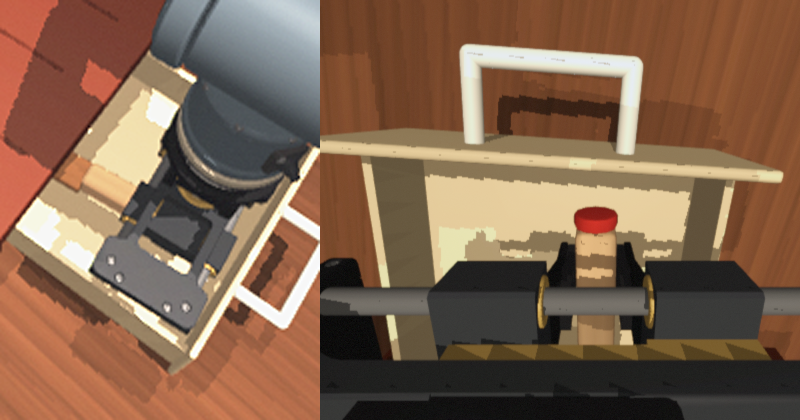

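The horn is lifted with the cap at wrist pixel (275,207–232). I'll work out its tilt from that.

```bash
python3 - <<'E'
from h import *
c=ld('w4'); g=np.array([.5524,.174,.0661+.0187]); hx=np.array([.1653,-.9863,0]); z=np.array([0,0,1.])
# at grasp: horn frame pivot: x=27, z=.0345-.008=.0265
for deg in (0,7,14,20):
    a=np.radians(deg); X=hx*np.cos(a)-z*np.sin(a); Z=hx*np.sin(a)+z*np.cos(a)
    P=lambda x,h: np.round(proj(c,g+X*(x-.028)+Z*(h-.0265)),0)
    print(deg,'end top',P(0,.024),'end bottom',P(0,0),'cap/handle top',P(.008,.024))
E
```

```text
0 end top [278. 219.] end bottom [278. 205.] cap/handle top [278. 233.]
7 end top [278. 221.] end bottom [278. 202.] cap/handle top [278. 235.]
14 end top [278. 224.] end bottom [278. 199.] cap/handle top [278. 237.]
20 end top [278. 227.] end bottom [278. 198.] cap/handle top [278. 239.]
```

Tilt is about 0–5°, so the grip holds it nearly rigid. I'll drop the grip to 3 N so it can pivot and lift a little more.

>>> hand_motion:
  offsets:
    - {}
    - {}
    - {"d": [0,0,-0.003]}
    - {"d": [0,0,-0.003]}
    - {"d": [0,0,-0.003]}
    - {"d": [0,0,-0.003]}
    - {"d": [0,0,-0.003]}
    - {"d": [0,0,-0.003]}
    - {"d": [0,0,-0.003]}
    - {"d": [0,0,-0.003]}
    - {"d": [0,0,-0.003]}
    - {"d": [0,0,-0.003]}
    - {}
  grip_n: 3

```text
time: 13.92
position: [0.5525, 0.174, 0.0963]
tool_rot: [0.645, 0.764, 0.0, 0.0]
ft_force: [0.5, -0.4, -1.3]
grip_width: 0.0223
grip_force: 3.0
```

```bash
python3 - <<'E'
from h import *
c=snap('wrist','w5'); p=np.array(robot.get_obs()['position']);g=p+[0,0,.0187]; hx=np.array([.1653,-.9863,0]); z=np.array([0,0,1.])
for deg in (0,7,14,20,30):
    a=np.radians(deg); X=hx*np.cos(a)-z*np.sin(a); Z=hx*np.sin(a)+z*np.cos(a)
    P=lambda x,h: np.round(proj(c,g+X*(x-.028)+Z*(h-.0265)),0)
    print(deg,'end top',P(0,.024),'end bottom',P(0,0),'cap/handle top',P(.008,.024))
im=c['img'].astype(int); m=(im[...,0]>130)&(im[...,1]<60)&(im[...,2]<60); ys,xs=np.nonzero(m[150:270,230:330]);print(ys.min()+150,ys.max()+150,xs.min()+230,xs.max()+230)
E
```

```text
0 end top [277. 218.] end bottom [277. 204.] cap/handle top [277. 233.]
7 end top [277. 220.] end bottom [277. 201.] cap/handle top [277. 234.]
14 end top [277. 223.] end bottom [277. 199.] cap/handle top [277. 236.]
20 end top [277. 227.] end bottom [277. 197.] cap/handle top [277. 239.]
30 end top [277. 233.] end bottom [277. 197.] cap/handle top [277. 243.]
208 245 254 297
```

The cap's lower rim moved from row 232 to 245, which means about 25° of tilt, so it pivots. Keep lifting.

>>> hand_motion:
  offsets:
    - {"d": [0,0,-0.004]}
    - {"d": [0,0,-0.005]}
    - {"d": [0,0,-0.005]}
    - {"d": [0,0,-0.005]}
    - {"d": [0,0,-0.005]}
    - {"d": [0,0,-0.005]}
    - {"d": [0,0,-0.005]}
    - {"d": [0,0,-0.005]}
    - {"d": [0,0,-0.005]}
    - {"d": [0,0,-0.005]}
    - {"d": [0,0,-0.005]}
    - {"d": [0,0,-0.005]}
    - {"d": [0,0,-0.005]}
    - {"d": [0,0,-0.005]}
    - {"d": [0,0,-0.005]}
    - {}

```text
time: 15.3
position: [0.5528, 0.1741, 0.1708]
tool_rot: [0.645, 0.764, 0.001, 0.001]
ft_force: [0.9, -0.6, -1.0]
grip_width: 0.0219
grip_force: 3.0
```

```bash
python3 - <<'E'
from h import *
a=snap('scene','s6')['img'][120:400,240:520];b=snap('wrist','w6')['img']; t=snap('top','t6')['img'][120:330,100:310]
m=np.zeros((560,800,3),np.uint8); m[:400,:400]=cv2.resize(a,(400,400),interpolation=2); m[:300,400:]=cv2.resize(b,(400,300)); m[300:560,420:680]=cv2.resize(t,(260,260))
cv2.imwrite('pics/m6.png',m[...,::-1])
E
```

```text
(no output)
```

View pics/m6.png

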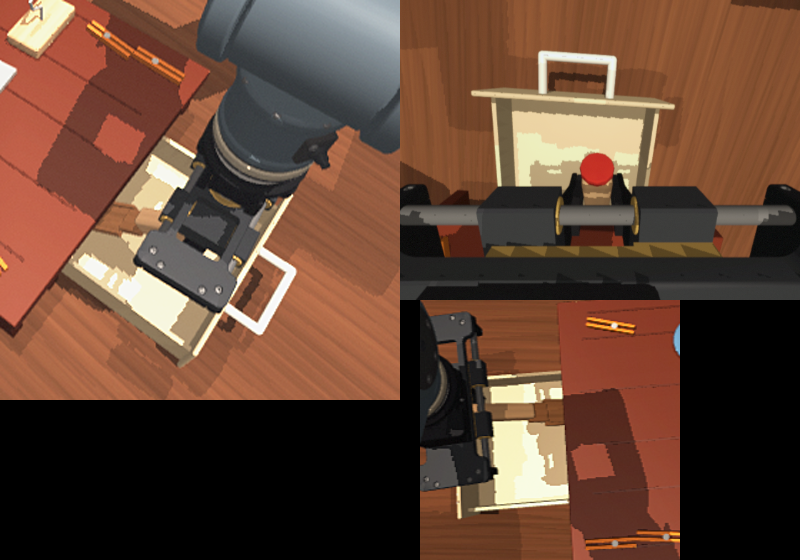

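The horn slants at about 45° (cap face seen end-on at wrist (597,170) in the montage), with its neck passing under the ledge edge. Draw it up and away.

>>> hand_motion:
  offsets:
    - {"d": [0.002,0,-0.004]}
    - {"d": [0.002,0,-0.005]}
    - {"d": [0.002,0,-0.005]}
    - {"d": [0.002,0,-0.005]}
    - {"d": [0.002,0,-0.005]}
    - {"d": [0.002,0,-0.005]}
    - {"d": [0.002,0,-0.005]}
    - {"d": [0.002,0,-0.005]}
    - {"d": [0.002,0,-0.005]}
    - {"d": [0.002,0,-0.005]}
    - {"d": [0.002,0,-0.005]}
    - {"d": [0.002,0,-0.005]}
    - {"d": [0.002,0,-0.005]}
    - {"d": [0.002,0,-0.005]}
    - {"d": [0.002,0,-0.005]}
    - {"d": [0.002,0,-0.005]}
    - {}

```text
time: 16.87
position: [0.5473, 0.206, 0.2498]
tool_rot: [0.645, 0.764, 0.001, 0.001]
ft_force: [-0.2, 0.2, -0.8]
grip_width: 0.0221
grip_force: 3.0
```

>>> hand_motion:
  offsets:
    - {}
    - {}
    - {"d": [0,0,-0.005]}
    - {"d": [0,0,-0.01]}
    - {"d": [0,0,-0.01]}
    - {"d": [0,0,-0.01]}
    - {"d": [0,0,-0.01]}
    - {"d": [0,0,-0.01]}
    - {"d": [0,0,-0.01]}
    - {"d": [0,0,-0.01]}
    - {"d": [0,0,-0.01]}
    - {"d": [0,0,-0.01]}
    - {"d": [0,0,-0.01]}
    - {"d": [0,0,-0.01]}
    - {"d": [0,0,-0.01]}
    - {"d": [0,0,-0.01]}
    - {"d": [0,0,-0.01]}
    - {"d": [0,0,-0.005]}
    - {}
    - {}
  grip_n: 8

```text
time: 18.53
position: [0.5467, 0.2055, 0.3987]
tool_rot: [0.645, 0.764, 0.0, 0.0]
ft_force: [0.1, -0.6, -0.2]
grip_width: 0.0216
grip_force: 8.0
```

```bash
python3 - <<'E'
from h import *
a=snap('scene','s7')['img'];b=snap('wrist','w7')['img']; t=snap('top','t7')['img']
m=np.zeros((600,800,3),np.uint8); m[:300,:400]=cv2.resize(a,(400,300)); m[:300,400:]=cv2.resize(b,(400,300)); m[300:,:400]=cv2.resize(t,(400,300))
cv2.imwrite('pics/m7.png',m[...,::-1])
E
```

```text
(no output)
```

View pics/m7.png

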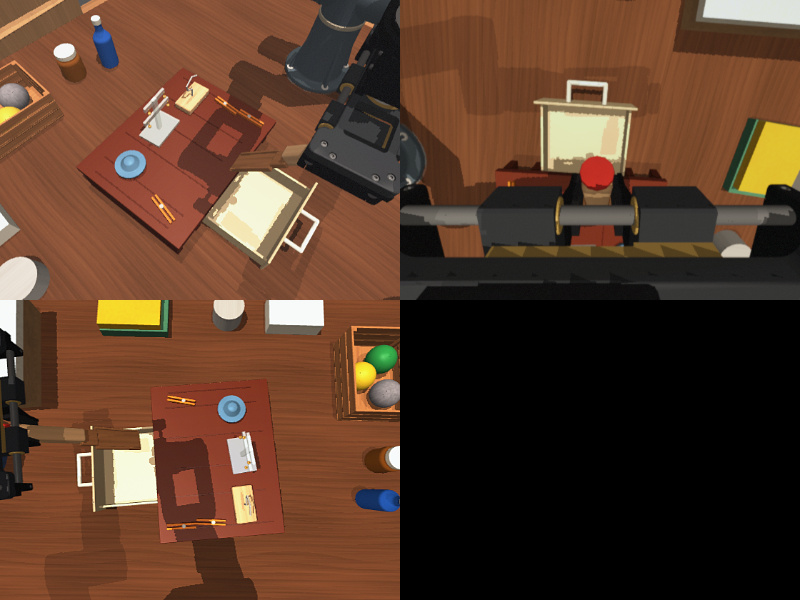

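The horn is fully out and held slantwise. The grip is at z 0.417, so the tip is at least at z 0.20, against the required 0.148. The tray is still out and everything on the ledge looks undisturbed. I'll do a numeric check of the tray and hand in.

```bash
python3 - <<'E'
from h import *
a,b,z=[cv2.cvtColor(ld(f)['img'],6) for f in('t2','t7','top0')]
# tray handle/panel lower part shift, and ledge objects vs start
for n,p,q,(v0,v1,u0,u1) in [('panel',a,b,(235,305,100,170)),('pegL',z,b,(305,330,225,320)),('pegU',z,b,(125,155,225,280)),('holder',z,b,(130,180,295,350)),('stand',z,b,(180,240,310,370)),('hook',z,b,(255,320,320,360))]:
    r=cv2.matchTemplate(q,p[v0:v1,u0:u1],cv2.TM_CCOEFF_NORMED); _,m,_,l=cv2.minMaxLoc(r); print(n,round(m,2),l[0]-u0,l[1]-v0)
E
```

```text
panel 0.9 0 0
pegL 0.81 0 0
pegU 1.0 0 0
holder 1.0 0 0
stand 1.0 0 0
hook 1.0 0 0
```

>>> hand_motion:
  offsets:
    - {}
    - {}
    - {}
    - {}

```text
time: 19.02
position: [0.5467, 0.2055, 0.3984]
tool_rot: [0.645, 0.764, -0.0, -0.0]
ft_force: [0.0, 0.1, -0.5]
grip_width: 0.0218
grip_force: 8.0
```

```bash
python3 -c "
from rig import robot
print(robot.hand_in())"
```

```text
the job is handed in; nothing more can be done
None
```

I pulled the tray out to its stop, drew the shoehorn out slantwise, and handed the job in with it still gripped, its lowest point at least about 10 cm above the ledge's top; the tray and the things on the ledge had not moved in the top camera view.

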